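# Pin the canvas rest to its bench fork

### The arm

A 6-joint arm with a two-finger parallel gripper is mounted at the origin on the work surface. World frame = base frame: x ahead of the robot, y to its left, z up, the work surface at z = 0. Lengths are in mm, angles in rad, forces in N, time in s.
With the tool pointing down it reaches from about 275 to 1000 mm from the base axis. Payload 8.4 kg.
Tool frame: the origin (TCP) lies midway between the tips of the shut fingers; the grasp point (between the pads) lies 19 mm behind it; z points along the fingers, y is the direction in which the jaws open and shut (so a half turn about z gives the same grasp; the last joint's range is limited). The gripper opens to 85 mm and grips with 20 to 120 N. Pads are 22 mm wide; open, the fingers measure 114 mm over their backs; the gripper's body (76 mm by 85 mm) begins 54 mm behind the grasp point. The pads swing forward as they close: fully open they stand 13 mm farther back than shut.
Start: joints at [1.11, 0.353, 1.633, -0, 1.155, -0.002], TCP at [276.794, 560.368, 231.281] pointing down, gripper open.
Joint ranges: [-2.63, 2.63], [-0.92, 2.1], [0.06, 2.66], [-1.3, 4.44], [0, 2.69], [-3.02, 3.02]. Speed limits (rad/s): [2.22, 2.22, 2.79, 3.14, 3.14, 3.14].

### API

Orientations are given as [roll, pitch, yaw] about the fixed x, y, z axes, in that order (R = Rz(yaw) Ry(pitch) Rx(roll)).
In Python, from rig import r gives the robot as it stands. The module is installed in compiled form; this text tells all that it offers.
- The arm moves only by the tool drive_tool, never from a script. Its argument "moves" is a list of rows, each a list of 3 entries, a list of its own where there are three numbers: the closure, from 0 (fully open) to 1 (shut), then the shift along the tool's x, y, z in cm, then the turn about the tool's z in degrees. In form: [[claw, [dx, dy, dz], roll], ...]. A call has 1 to 12 rows; each row is the pose to reach, as a shift and turn from the pose measured when the call began, along the tool's axes at that moment; what a row does not reach only later rows make up. A row lasts 1/8 s, in which the tool goes at most 62.5 mm and 10.7 degrees, less where a joint would pass 70% of its speed; a pose out of reach is approached as far as the arm can. A call with a gripper value outside its range is refused whole. The fingers move at their own pace and stop on an object; "grip_force" is the grip in N (left out, the last holds). Time passes only in rows, so rows that repeat a pose let the fingers close. It gives the time, the measured TCP pose, the force and the opening at its end, in the units of the state.
- r.sense(): the state, without advancing time (a new reading comes with each control period).
- r.grab_frame(name): name is "scene" or "top" or "wrist"; returns a dict with "color" (384x512x3 uint8, red, green, blue), "fx", "fy", "cx", "cy" (pixels), "pose" (4x4, takes a point from camera to world coordinates); the wrist camera has in their place "hand_eye" (4x4, takes a point from camera to tool coordinates, whose origin is the TCP and whose axes are the flange's). Camera axes: x right, y up, looking along -z (the intrinsics and any distortion apply to the point x, -y, -z); pixel columns grow to the right and rows downward; lengths in mm; the calibration is good to about 2 mm. A picture is of the moment at which its call begins: read the wrist's pose just before it. There is no depth.
- r.sign_off(): hands the job in, once; it reports no verdict.
Trained networks look in the newest picture that a camera, given by its name, has taken for a name from the list of things; names that differ only in an ending like _2 or _b are one class to them, and where a whole thing is asked for, a point or a joint stands for the part that bears it (a point fixed in the world has none). Each returns a list of dicts, best first, with "score" (0 to 1); they miss things now and then, are a little off and sometimes report something else, mostly with a low value. They report only what shows in the picture. A call takes as long as a camera call.
- r.outline_of(thing, camera): "mask" (384x512 bool, what is visible of it) and "at" ([column, row] in pixels, amid what is visible of it).
- r.spot_point(thing, camera): "at" ([column, row] in pixels: a listed point, or the origin of a listed thing).
The state is a dict: "clock": time; "qpos": joint angles; "qvel": joint speeds; "joint_efforts": joint torques, N m; "eef_pos": TCP position; "tcp_rot": TCP orientation; "contact_force": force on the tool from outside, world axes, zero at the start; "wrist_torque": the same for the moment, N m; "opening": opening from 0.0 (shut) to 1.0 (fully open).
Only numpy, scipy, OpenCV 4.12 (cv2) and the standard library are available. Lean on these libraries where they do the work, as an engineer would, in place of code of your own. Each camera call takes 0.05 s, during which the arm holds its last target.

### The job

Take the red-headed pin out of the wooden rack, bring it upright over the orange funnel of the grey bench fork, and push it down through the fork and the tongue of the canvas rest until its head sits fully home on the funnel rim, then let go. Leave the blue and yellow pins in the rack.

Things in the scene. Friction and masses are not known exactly. Their poses are not given: they have to be found in the camera images.
- red_pin_knob (a point): Centre of the red knob (22 mm diameter, 44 mm tall) of the pin to use, upright in a rack hole; z up along the pin. From here: knob top 22 mm up; flange, 40 mm diameter, from 22 to 30 mm down; steel shank, 16 mm diameter, down to the nose at 86 mm, its last 14 mm tapering to 4 mm. About 140 g. Lift it at least 120 mm to pass over its neighbours.
- fork_mouth (a point): Centre of the orange funnel's rim, 78 mm above the table, on a fixed grey fork; z up, x towards the canvas (80 mm off, no higher than the rim). Funnel 33 mm wide, narrowing to the 19 mm hole in 12 mm; hole to 60 mm below. A sprung tongue, 5 mm off line, must be wedged aside: push steadily (10 to 25 N, most about 20 mm before home); weight will not do. Home: knob centre 30 mm above here.
- blue_pin_knob (a point): Centre of the blue knob of a pin of the same shape, not to be used. The fixed wooden rack (70 x 250 mm, 64 mm high) has three 23 mm holes 80 mm apart along its length; red, blue and yellow pins stand in it in any order, flanges on its top.
- yellow_pin_knob (a point): Centre of the yellow knob of a pin of the same shape in the same rack, not to be used.

How it is judged (in metres and radians):
On the way:
1. the red pin is held upright with its nose over the funnel, not yet pushed through (horizontal distance between red_pin_knob and fork_mouth below 0.02 m and angle between red_pin_knob's own z axis and vertical below 0.25 rad and z of red_pin_knob in the frame of fork_mouth above 0.06 m), for 0.1 s.
At the end, for the whole second after the job is handed in: The red pin is through fork and tongue, its head home (knob centre less than 35 mm above the funnel rim, so the flange is within 5 mm of it), within 10 mm and 10 degrees of the hole's axis, and the blue and yellow pins are within 20 mm of where they started (z of red_pin_knob in the frame of fork_mouth below 0.035 m and horizontal distance between red_pin_knob and fork_mouth below 0.01 m and angle between the z axis of red_pin_knob and the z axis of fork_mouth, either way round below 0.17 rad and distance of each of blue_pin_knob, yellow_pin_knob from where it was at the start of the episode below 0.02 m); the robot touches nothing.
It fails at once if the blue or yellow pin is pulled or knocked out of its place (30 mm) (distance of any of blue_pin_knob, yellow_pin_knob from where it was at the start of the episode above 0.03 m).
It also fails if it takes over 35 s, if anything falls off the work surface, if the arm or the gripper's body presses on something with over 40 N, if the wrist force passes 120 N, or if a joint passes its speed limit or range.

## Working session

There is one attempt and no reset: what is moved stays moved. The work goes in short steps, Python scripts to look and compute and a tool call to move; the robot and the scene stay as the last step left them, time stands still between calls to the robot, and variables do not carry over. Pictures are saved under pics/ and viewed, and the job is handed in when it is done.

Besides the shell and the picture viewer there is one more tool, called as name(argument=value, ...), one argument or row to a line, values as JSON. drive_tool: Moves the arm, as the interface text tells. Its arguments: {"type":"object","properties":{"moves":{"type":"array"},"grip_force":{"type":"number"}},"required":["moves"]}

```bash
mkdir -p pics
cat > h.py <<'E'
import numpy as np,cv2
from rig import r
def grab(n,fn=None):
    s=r.sense(); f=r.grab_frame(n)
    if fn: cv2.imwrite('pics/'+fn,f['color'][:,:,::-1])
    return s,f
E
python3 - <<'E'
from h import *
s=r.sense(); print(s)
for n in ['scene','top','wrist']:
    s,f=grab(n,n+'0.png'); print(n,{k:v for k,v in f.items() if k!='color'})
    for t in ['red_pin_knob','fork_mouth','blue_pin_knob','yellow_pin_knob']:
        print(t,[(np.round(d['at'],1),round(d['score'],2)) for d in r.spot_point(t,n)][:2])
ims=[cv2.imread(f'pics/{n}0.png') for n in ['scene','top','wrist']]
cv2.imwrite('pics/a.png',cv2.resize(np.hstack(ims[:2]),(800,300)))
print(r.sense()['clock'])
E
```

```text
{'clock': 0.0, 'qpos': array([ 1.10959699e+00,  3.53646539e-01,  1.63413837e+00,  2.23069161e-05,
        1.15521719e+00, -2.39989950e-03]), 'qvel': array([ 2.76353146e-04, -1.66708475e-03,  1.59110567e-03, -5.95709522e-05,
       -9.10588396e-04, -8.35980755e-05]), 'joint_efforts': array([-9.93528702e-04, -6.05264997e+01, -3.42057753e+01, -6.74699277e-05,
        9.64831183e-03, -1.18053893e-05]), 'eef_pos': array([276.57307723, 559.9347803 , 230.56088371]), 'tcp_rot': array([-3.14018326e+00, -2.37779685e-05,  2.68278418e+00]), 'contact_force': array([ 0.17270341, -0.2809641 , -0.27484422]), 'wrist_torque': array([-0.01064033, -0.01840606,  0.0069544 ]), 'opening': 0.9994527952194884}
scene {'fx': 489.77102385853465, 'fy': 489.77102385853465, 'cx': 252.0999756213224, 'cy': 181.8098299085257, 'pose': array([[-8.39441842e-01, -4.29501935e-01,  3.32964687e-01,
         8.71653183e+02],
       [ 5.43374596e-01, -6.73515031e-01,  5.01120296e-01,
         5.87005974e+02],
       [ 9.02458458e-03,  6.01585896e-01,  7.98757139e-01,
         1.02757763e+03],
       [ 0.00000000e+00,  0.00000
[... 738 characters left out ...]
(array([202.6, 217.9]), 0.48)]
fork_mouth [(array([332.8, 188.7]), 0.75)]
blue_pin_knob [(array([167.8, 217.4]), 0.79)]
yellow_pin_knob [(array([130.2, 218.6]), 0.6)]
wrist {'fx': 326.5625593799865, 'fy': 326.5625593799865, 'cx': 252.85973449229618, 'cy': 190.87852952580164, 'hand_eye': array([[-6.07503755e-04,  9.50264193e-01,  3.11444369e-01,
         7.98110507e+01],
       [ 9.99999814e-01,  5.94517159e-04,  1.36638443e-04,
         4.52628621e-01],
       [-5.53164020e-05,  3.11444395e-01, -9.50264377e-01,
        -1.43464252e+02],
       [ 0.00000000e+00,  0.00000000e+00,  0.00000000e+00,
         1.00000000e+00]])}
red_pin_knob []
fork_mouth []
blue_pin_knob []
yellow_pin_knob []
0.75
```

View pics/scene0.png

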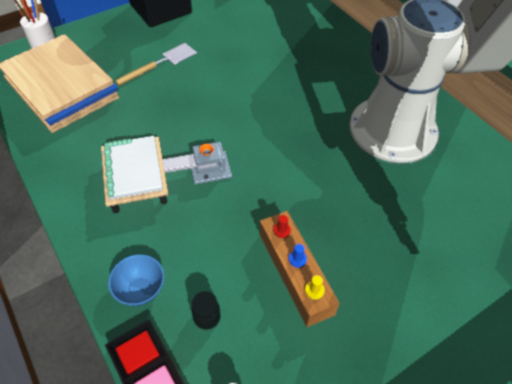

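View pics/top0.png

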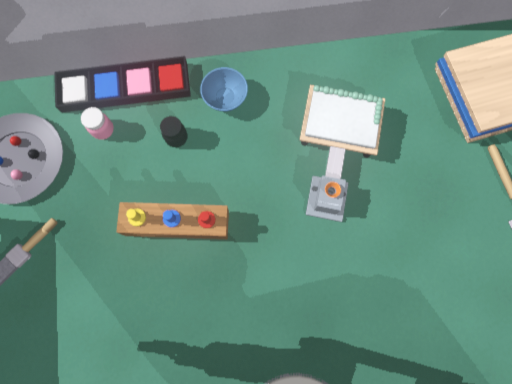

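```bash
cat >> h.py <<'E'
C={'scene':(489.771,252.1,181.81,np.array([[-8.39441842e-01,-4.29501935e-01,3.32964687e-01,8.71653183e+02],[5.43374596e-01,-6.73515031e-01,5.01120296e-01,5.87005974e+02],[9.02458458e-03,6.01585896e-01,7.98757139e-01,1.02757763e+03]])),
'top':(418.977,252.508,190.981,np.array([[-1.33792958e-01,9.62435084e-01,-2.36258660e-01,3.09989783e+02],[-9.91005100e-01,-1.30629283e-01,2.90668688e-02,5.20166687e+01],[-2.88732493e-03,2.38022479e-01,9.71255354e-01,1.01361231e+03]]))}
def ray(n,uv,f=None,cx=None,cy=None,P=None):
    if n: f,cx,cy,P=C[n]
    d=np.array([(uv[0]-cx)/f,-(uv[1]-cy)/f,-1]); return P[:3,3],P[:3,:3]@d
def atz(n,uv,z,**k):
    o,d=ray(n,uv,**k); return np.round(o+d*(z-o[2])/d[2],1)
def tri(*rays):
    A=np.zeros((3,3));b=np.zeros(3)
    for o,d in rays:
        d=d/np.linalg.norm(d);M=np.eye(3)-np.outer(d,d);A+=M;b+=M@o
    return np.round(np.linalg.solve(A,b),1)
E
python3 - <<'E'
from h import *
for t,a,b,z in [('red',(279.4,220.4),(202.6,217.9),94),('fork',(203.6,150.8),(332.8,188.7),78),('blue',(297.2,254.2),(167.8,217.4),94),('yellow',(317.5,283.3),(130.2,218.6),94)]:
    print(t,tri(ray('scene',a),ray('top',b)),atz('scene',a,z),atz('top',b,z))
E
```

```text
red [490.1 136.8 106. ] [489.8 125.8  94. ] [487.5 142.8  94. ]
fork [ 521.7 -163.5   68.7] [ 526.2 -158.1   78. ] [ 518.1 -159.8   78. ]
blue [502.4 217.8  89.6] [506.6 216.9  94. ] [499.  219.5  94. ]
yellow [509.7 298.6  97.8] [511.2 294.4  94. ] [507.6 302.7  94. ]
```

The rack shows red, blue and yellow from the fork-side end (top view: 206,219; 172,217; 136,216). The funnel is at top (333,190) and scene (206,149). I'm moving above the red pin for a wrist view.

drive_tool(
  moves=[
    [0,[-5.5,-4,0],10],
    [0,[-11,-8,0],20],
    [0,[-16,-12,0],30],
    [0,[-22,-16,0],40],
    [0,[-27,-20,0],50],
    [0,[-32,-24,0],60],
    [0,[-37.7,-28.5,0],71],
    [0,[-37.7,-28.5,0],71],
    [0,[-37.7,-28.5,0],71],
    [0,[-37.7,-28.5,0],71],
  ],
  grip_force=80,
)

```text
clock: 2.0
eef_pos: [488.4, 138.2, 231.3]
tcp_rot: [-3.141, -0.0, 1.443]
contact_force: [-0.1, 0.4, 0.4]
opening: 0.999
```

```bash
cat >> h.py <<'E'
from scipy.spatial.transform import Rotation as Ro
def T(s):
    M=np.eye(4);M[:3,:3]=Ro.from_euler('xyz',s['tcp_rot']).as_matrix();M[:3,3]=s['eef_pos'];return M
def wr(s,f): return dict(f=f['fx'],cx=f['cx'],cy=f['cy'],P=T(s)@f['hand_eye'])
E
python3 - <<'E'
from h import *
s,f=grab('wrist','w1.png'); print(s['clock'],s['eef_pos'],s['tcp_rot'],s['qpos'])
k=wr(s,f)
for t in ['red_pin_knob','blue_pin_knob']:
    for d in r.spot_point(t,'wrist')[:2]: print(t,d['at'],d['score'],atz(None,d['at'],94,**k))
    for d in r.outline_of(t,'wrist')[:2]:
        print(d['at'],d['score'],d['mask'].sum()); 
M=cv2.imread('pics/w1.png')
E
```

```text
2.0 [488.37984647 138.20444348 231.30127202] [-3.14135732e+00 -2.96616114e-04  1.44330599e+00] [2.72573382e-01 1.69822307e-01 1.88043910e+00 4.11197758e-04
 1.09143251e+00 3.99874014e-01]
red_pin_knob [256.4, 181.2] 0.59 [491.4 135.3  94. ]
[254.2, 174.3] 0.76 1450
[254.4, 82.5] 0.69 1681
```

View pics/w1.png

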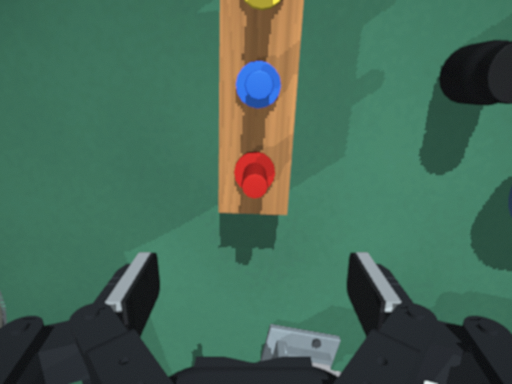

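The wrist view shows the red knob's top at about (255,187) and its flange centre at about (255,173). I'm computing a position from each.

Run:
```python
from h import *
s,f=grab('wrist'); k=wr(s,f)
h=cv2.cvtColor(f['color'],cv2.COLOR_RGB2HSV)
m=((h[...,0]<8)|(h[...,0]>172))&(h[...,1]>150)&(h[...,2]>80)
m[:130]=0;m[220:]=0;m[:,:220]=0;m[:,300:]=0
ys,xs=np.nonzero(m);print(xs.min(),xs.max(),ys.min(),ys.max())
c=f['color'][130:220,200:310]; cv2.imwrite('pics/w1c.png',cv2.resize(c[:,:,::-1],None,fx=7,fy=6,interpolation=cv2.INTER_CUBIC))
for uv,z in [((255,187),116),((254.5,172),72),((258.5,82),116),((254.7,173),72)]: print(uv,atz(None,uv,z,**k))
# predicted projections
def proj(p):
    P=k['P'];q=P[:3,:3].T@(np.array(p)-P[:3,3]);return k['cx']+k['f']*q[0]/-q[2],k['cy']-k['f']*q[1]/-q[2]
for x,y in [(489,137),(489,133),(489,141)]: print(x,y,proj((x,y,116)),proj((x,y,72)))
```

```text
234 274 152 198
(255, 187) [490.1 137.4 116. ]
(254.5, 172) [490.1 138.7  72. ]
(258.5, 82) [503.  219.2 116. ]
(254.7, 173) [490.1 137.7  72. ]
489 137 (np.float64(253.77053039412817), np.float64(187.6640745366966)) (np.float64(253.63278804875205), np.float64(173.82592343700688))
489 133 (np.float64(254.37001111764596), np.float64(192.1957435072885)) (np.float64(254.15308874713224), np.float64(177.80927516535203))
489 141 (np.float64(253.1655721045698), np.float64(183.09099887013178)) (np.float64(253.10837048104835), np.float64(169.81105351430566))
```

View pics/w1c.png

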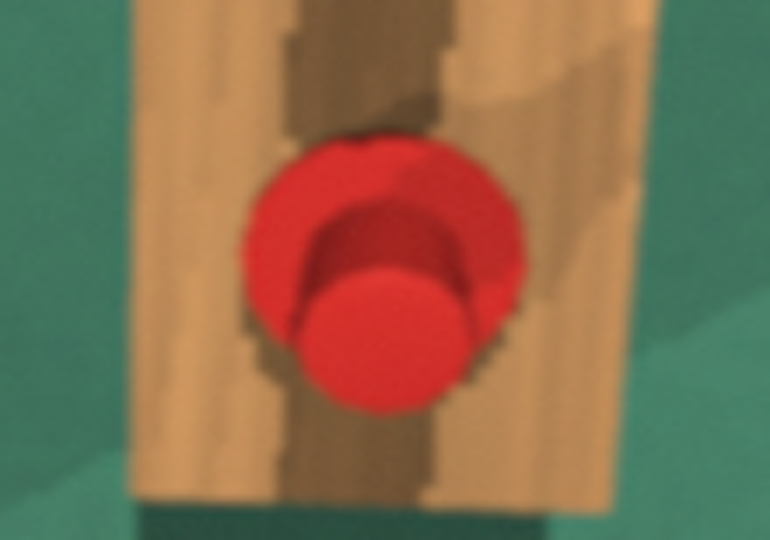

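drive_tool(
  moves=[
    [0,[0,0.15,5],0],
    [0,[0,0.15,10],0],
    [0,[0,0.15,14],0],
    [0,[0,0.15,15.4],0],
    [0,[0,0.15,15.4],0],
    [0,[0,0.15,15.4],0],
  ],
)

```text
clock: 3.05
eef_pos: [490.9, 138.9, 78.7]
tcp_rot: [3.139, -0.001, 1.445]
contact_force: [0.2, -0.2, -0.4]
opening: 0.997
```

drive_tool(
  moves=[
    [1,[0,0,0],0],
    [1,[0,0,0],0],
    [1,[0,0,0],0],
    [1,[0,0,0],0],
    [1,[0,0,0],0],
    [1,[0,0,0],0],
  ],
)

```text
clock: 3.8
eef_pos: [491.1, 138.9, 79.2]
tcp_rot: [3.139, -0.001, 1.445]
contact_force: [-1.2, -0.9, 6.9]
opening: 0.236
```

Run:
```python
from h import *
s,f=grab('wrist','w2.png'); print(s['clock'],s['eef_pos'],s['opening'],s['contact_force'])
```

```text
3.8 [491.0538861  138.91532121  79.22955411] 0.23585242066674456 [-1.2100989  -0.93192812  6.91091827]
```

View pics/w2.png

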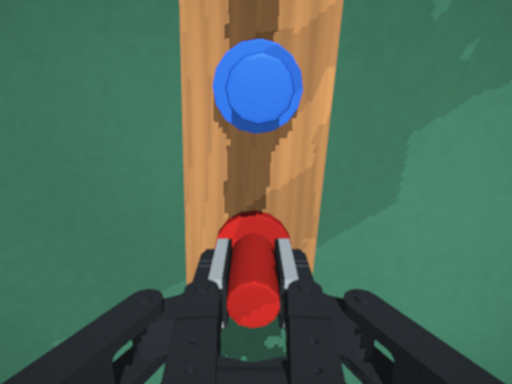

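The red knob sits between the pads (opening 0.236, about 20 mm). I'm lifting it 150 mm straight up.

drive_tool(
  moves=[
    [1,[0,0,-2],0],
    [1,[0,0,-5],0],
    [1,[0,0,-9],0],
    [1,[0,0,-13],0],
    [1,[0,0,-15],0],
    [1,[0,0,-15],0],
    [1,[0,0,-15],0],
  ],
)

```text
clock: 4.72
eef_pos: [489.9, 138.6, 228.0]
tcp_rot: [3.141, -0.0, 1.445]
contact_force: [-0.3, 0.9, -1.8]
opening: 0.239
```

Run:
```python
from h import *
s,f=grab('wrist','w3.png'); print(s['clock'],s['eef_pos'],s['opening'],s['contact_force'],s['tcp_rot'])
s,f=grab('scene'); c=f['color']
cv2.imwrite('pics/s3.png',cv2.resize(c[110:310,150:350,::-1],None,fx=3,fy=3,interpolation=cv2.INTER_CUBIC))
s,f=grab('top'); c=f['color']
cv2.imwrite('pics/t3.png',cv2.resize(c[150:230,280:380,::-1],None,fx=7,fy=7,interpolation=cv2.INTER_CUBIC))
```

```text
4.725 [489.94491638 138.56982411 228.04242496] 0.23862818604923602 [-0.27059873  0.85032376 -1.77915323] [ 3.14084625e+00 -4.19462213e-04  1.44506462e+00]
```

View pics/w3.png

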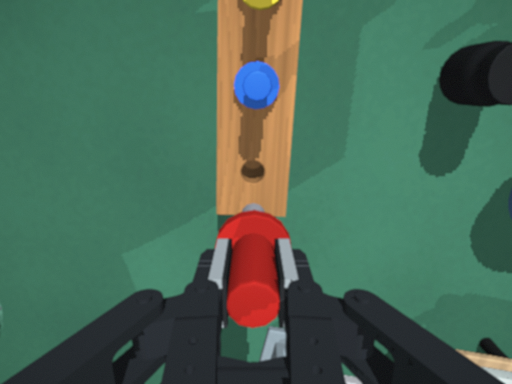

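View pics/s3.png

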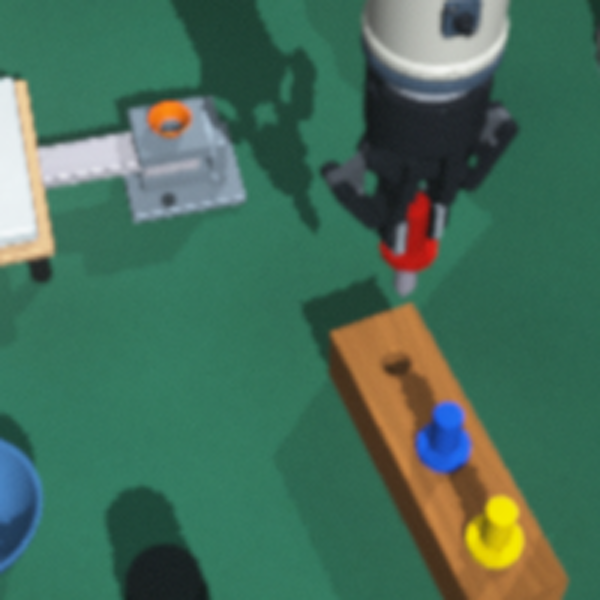

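View pics/t3.png

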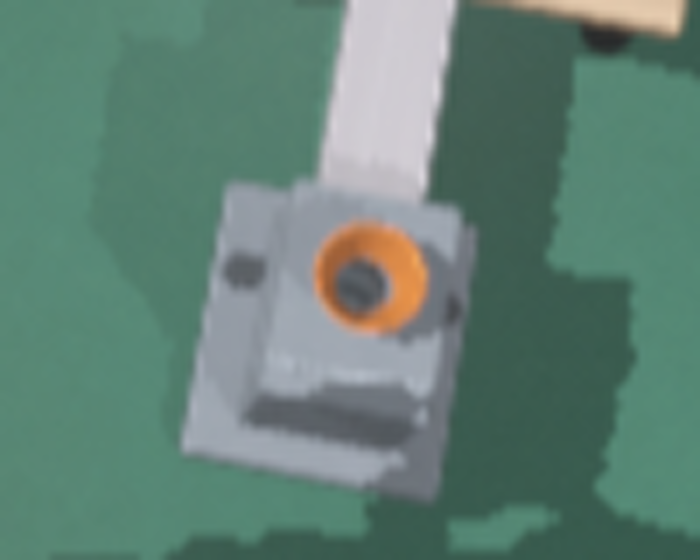

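The red pin came out cleanly and hangs upright, with blue and yellow still in place. The rim centre is at top (332.7,189.3) and scene (206.0,149.3).

Run:
```python
from h import *
a,b=(206.,149.3),(332.7,189.3)
print(tri(ray('scene',a),ray('top',b)),atz('scene',a,78),atz('top',b,78))
# calibration check on hole of red / blue pins
print(atz('top',(206,219),94))
s=r.sense();M=T(s)
for yaw in [s['tcp_rot'][2]]:
    for p in [(520,-158)]:
        d=np.array([*p,s['eef_pos'][2]])-s['eef_pos'];print(M[:3,:3].T@d)
```

```text
[ 517.6 -160.2   76.1] [ 518.6 -159.2   78. ] [ 516.7 -159.3   78. ]
[484.  135.6  94. ]
[-2.90498070e+02  6.69720843e+01 -3.24818881e-02]
```

drive_tool(
  moves=[
    [1,[-4,0.7,0],0],
    [1,[-10,1.8,0],0],
    [1,[-16,2.9,0],0],
    [1,[-22,4,0],0],
    [1,[-28,5.1,0],0],
    [1,[-33,6,0],0],
    [1,[-35.7,6.5,0],0],
    [1,[-35.7,6.5,0],0],
    [1,[-35.7,6.5,0],0],
    [1,[-35.7,6.5,0],0],
  ],
)

```text
clock: 6.12
eef_pos: [509.6, -222.6, 227.6]
tcp_rot: [-3.141, -0.001, 1.446]
contact_force: [-0.2, 0.5, -1.2]
opening: 0.239
```

Run:
```python
from h import *
s,f=grab('wrist','w4.png'); print(s['clock'],s['eef_pos'],s['opening'],s['contact_force'],s['tcp_rot'])
k=wr(s,f);np.save('k4.npy',k,allow_pickle=True)
h=cv2.cvtColor(f['color'],cv2.COLOR_RGB2HSV)
m=((h[...,0]>8)&(h[...,0]<22)&(h[...,1]>170)&(h[...,2]>120)).astype(np.uint8)
n,l,st,c=cv2.connectedComponentsWithStats(m)
for i in range(1,n):
    if st[i,4]>100:
        hull=cv2.convexHull(np.argwhere(l==i)[:,::-1].astype(np.float32));e=cv2.fitEllipse(hull)
        print(st[i],e,atz(None,e[0],78,**k))
c=f['color'][120:260,180:330]; cv2.imwrite('pics/w4c.png',cv2.resize(c[:,:,::-1],None,fx=4,fy=4,interpolation=cv2.INTER_CUBIC))
```

```text
6.125 [ 509.62002298 -222.64168724  227.62324391] 0.2393772133103329 [-0.24217946  0.46936445 -1.18156721] [-3.14126507e+00 -5.63601119e-04  1.44624868e+00]
[234  81  41  43 861] ((254.00796508789062, 102.40715789794922), (40.42420196533203, 42.54867935180664), 0.33118221163749695) [ 518.9 -158.2   78. ]
```

View pics/w4.png

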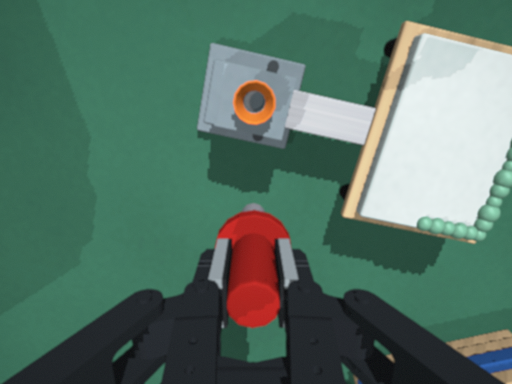

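The funnel rim is at wrist (254,102), and its wrist position agrees with the top and scene cameras to within 2 mm. I'm measuring the pin in the hand with the same picture.

Run:
```python
from h import *
k=np.load('k4.npy',allow_pickle=True).item()
im=cv2.imread('pics/w4.png')[190:340,190:320]
cv2.imwrite('pics/w4p.png',cv2.resize(im,None,fx=4,fy=4,interpolation=cv2.INTER_CUBIC))
z=227.6
P=k['P']
def proj(p):
    q=P[:3,:3].T@(np.array(p)-P[:3,3]);return np.round([k['cx']+k['f']*q[0]/-q[2],k['cy']-k['f']*q[1]/-q[2]],1)
t=np.array([509.62,-222.64,0])
X=np.array([.1243,.9922,0])
for o in [-3,0,3]:
    p=t+o*X
    print(o,'top edge far/near',proj(p+X*11+[0,0,z+36.8]),proj(p-X*11+[0,0,z+36.8]),'flange far',proj(p+X*20+[0,0,z+14.8-22]),proj(p+X*20+[0,0,z+14.8-30]),'nose far',proj(p+X*2+[0,0,z+14.8-86]),proj(p+X*8+[0,0,z+14.8-72]))
```

```text
-3 top edge far/near [252.4 284.3] [252.5 331.7] flange far [252.5 217.4] [252.5 211.5] nose far [252.6 205.8] [252.6 204.8]
0 top edge far/near [252.4 277.5] [252.5 325.5] flange far [252.5 211.8] [252.5 206.1] nose far [252.6 201.8] [252.6 200.5]
3 top edge far/near [252.4 270.5] [252.4 319.3] flange far [252.5 206.1] [252.5 200.6] nose far [252.6 197.7] [252.6 196.1]
```

View pics/w4p.png

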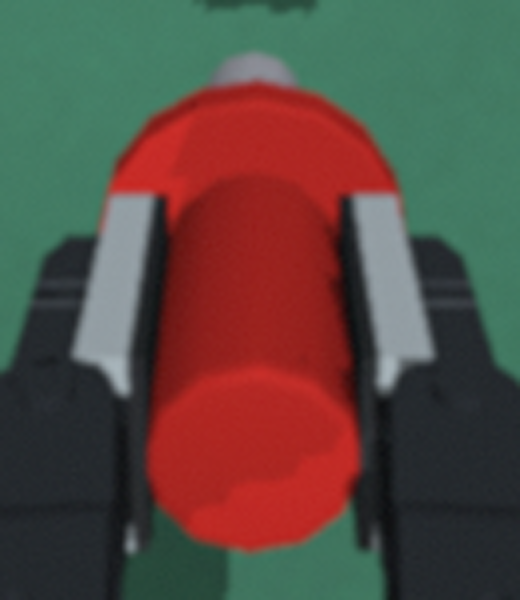

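drive_tool(
  moves=[
    [1,[4,0,0],0],
    [1,[6.6,0.05,0],0],
    [1,[6.6,0.05,0],0],
    [1,[6.6,0.05,0],0],
    [1,[6.6,0.05,2.5],0],
    [1,[6.6,0.05,5],0],
    [1,[6.6,0.05,7],0],
    [1,[6.6,0.05,7],0],
    [1,[6.6,0.05,7],0],
  ],
)

```text
clock: 7.3
eef_pos: [518.8, -157.8, 158.5]
tcp_rot: [3.141, -0.0, 1.446]
contact_force: [0.6, -0.3, -1.0]
opening: 0.236
```

Run:
```python
from h import *
s,f=grab('wrist','w5.png'); print(s['clock'],s['eef_pos'],s['opening'],s['contact_force'],s['tcp_rot'])
out=[]
for n,(y,x) in {'scene':(90,150),'top':(130,270)}.items():
    s,f=grab(n); out.append(cv2.resize(f['color'][y:y+110,x:x+110,::-1],None,fx=3.6,fy=3.6,interpolation=cv2.INTER_CUBIC))
cv2.imwrite('pics/st5.png',np.hstack(out))
```

```text
7.3 [ 518.8033428  -157.84629975  158.49335466] 0.23551879457476563 [ 0.59038935 -0.26671857 -1.00464358] [ 3.14082751e+00 -1.71885115e-04  1.44587326e+00]
```

View pics/w5.png

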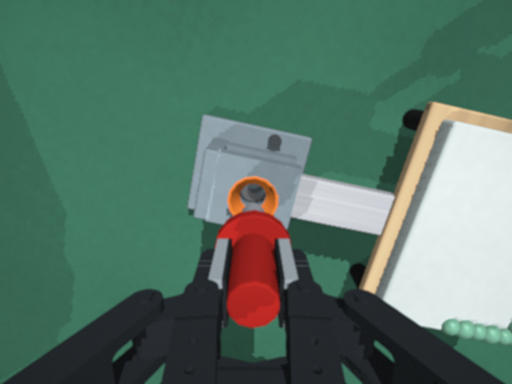

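View pics/st5.png

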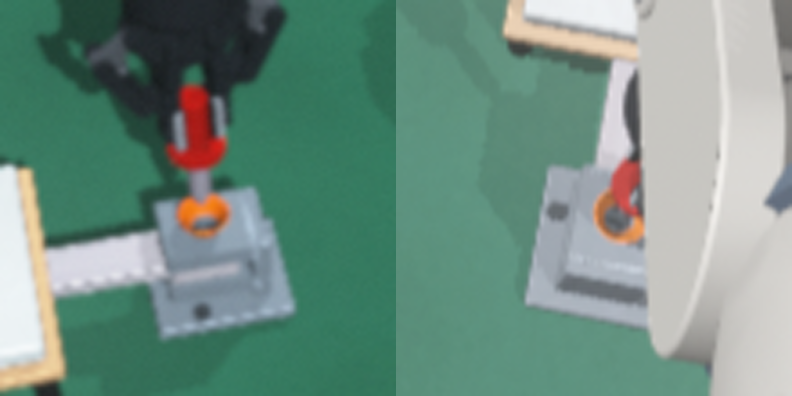

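The nose hangs over the funnel in the wrist and scene views. I'm lowering it into the hole and watching the forces.

drive_tool(
  moves=[
    [1,[0,0,0.8],0],
    [1,[0,0,1.6],0],
    [1,[0,0,2.3],0],
    [1,[0,0,2.8],0],
    [1,[0,0,3],0],
    [1,[0,0,3],0],
  ],
)

```text
clock: 8.2
eef_pos: [519.0, -157.6, 128.6]
tcp_rot: [3.14, -0.0, 1.446]
contact_force: [0.5, -0.3, -1.1]
opening: 0.237
```

drive_tool(
  moves=[
    [1,[0,0,0.4],0],
    [1,[0,0,0.8],0],
    [1,[0,0,1.2],0],
    [1,[0,0,1.2],0],
  ],
)

```text
clock: 8.7
eef_pos: [518.8, -157.5, 116.2]
tcp_rot: [3.141, -0.0, 1.446]
contact_force: [0.2, 0.0, -1.3]
opening: 0.239
```

drive_tool(
  moves=[
    [1,[0,0,0.3],0],
    [1,[0,0,0.6],0],
    [1,[0,0,0.9],0],
    [1,[0,0,1.2],0],
    [1,[0,0,1.2],0],
  ],
  grip_force=110,
)

```text
clock: 9.32
eef_pos: [520.0, -157.7, 104.6]
tcp_rot: [3.138, -0.0, 1.446]
contact_force: [5.8, -0.3, 0.1]
opening: 0.234
```

drive_tool(
  moves=[
    [1,[0,0,0.3],0],
    [1,[0,0,0.6],0],
    [1,[0,0,0.9],0],
    [1,[0,0,1.1],0],
    [1,[0,0,1.2],0],
    [1,[0,0,1.2],0],
  ],
)

```text
clock: 10.07
eef_pos: [520.1, -157.7, 93.3]
tcp_rot: [3.138, -0.0, 1.446]
contact_force: [-0.7, 0.9, 9.6]
opening: 0.234
```

Run:
```python
from h import *
s,f=grab('wrist','w6.png'); print(s['clock'],s['eef_pos'],s['contact_force'])
s,f=grab('scene'); y,x=90,150;c=cv2.resize(f['color'][y:y+110,x:x+110,::-1],None,fx=3.5,fy=3.5,interpolation=cv2.INTER_CUBIC)
w=cv2.imread('pics/w6.png');cv2.imwrite('pics/c6.png',np.hstack([c,w[:,60:440][:385] if 0 else cv2.resize(w[:,60:440],(380,385))]))
```

```text
10.075 [ 520.13212624 -157.69140416   93.26990869] [-0.74232666  0.94518219  9.64057215]
```

View pics/c6.png

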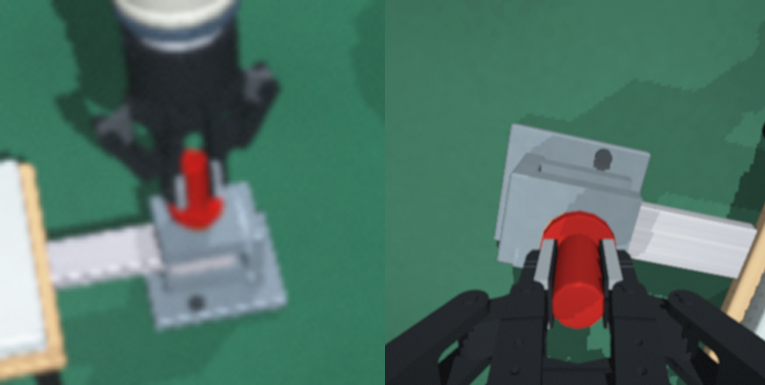

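The flange covers the funnel in the scene view, so it is close to home. I'm pressing a little further to feel the stop.

drive_tool(
  moves=[
    [1,[0,0,0.15],0],
    [1,[0,0,0.3],0],
    [1,[0,0,0.3],0],
  ],
)

```text
clock: 10.55
eef_pos: [520.3, -157.8, 93.1]
tcp_rot: [3.138, 0.0, 1.446]
contact_force: [-9.2, 2.9, 36.7]
opening: 0.232
```

It hits a hard stop: 0.2 mm of travel for +27 N, at the expected home height. I'm easing the force and opening, then retreating.

drive_tool(
  moves=[
    [1,[0,0,0],0],
    [0,[0,0,0],0],
    [0,[0,0,0],0],
    [0,[0,0,0],0],
    [0,[0,0,0],0],
  ],
)

```text
clock: 11.18
eef_pos: [520.2, -157.7, 92.8]
tcp_rot: [3.138, -0.0, 1.446]
contact_force: [0.1, -0.3, 0.4]
opening: 1.0
```

drive_tool(
  moves=[
    [0,[0,0,-2],0],
    [0,[0,0,-6],0],
    [0,[0,0,-11],0],
    [0,[-3,0,-13],0],
    [0,[-7,0,-13.5],0],
    [0,[-7,0,-13.5],0],
    [0,[-7,0,-13.5],0],
  ],
)

```text
clock: 12.05
eef_pos: [510.7, -226.8, 227.4]
tcp_rot: [3.139, -0.001, 1.445]
contact_force: [-0.1, 0.3, -0.7]
opening: 1.001
```

Run:
```python
from h import *
s,f=grab('wrist','w7.png'); print(s['clock'],s['eef_pos'],s['contact_force'],s['opening'])
k=wr(s,f)
P=k['P']
for z,n in [(130,'top'),(108,'c')]:
    q=P[:3,:3].T@(np.array([518.8,-158.3,z])-P[:3,3]);print(n,k['cx']+k['f']*q[0]/-q[2],k['cy']-k['f']*q[1]/-q[2])
s,f=grab('scene'); c=cv2.resize(f['color'][90:330,120:360,::-1],(385,385),interpolation=cv2.INTER_CUBIC)
w=cv2.imread('pics/w7.png');cv2.imwrite('pics/c7.png',np.hstack([c,cv2.resize(w[:,60:440],(380,385))]))
h=cv2.cvtColor(cv2.imread('pics/w7.png'),cv2.COLOR_BGR2HSV)
m=((h[...,0]<8)|(h[...,0]>172))&(h[...,1]>150)&(h[...,2]>80)
ys,xs=np.nonzero(m);print(xs.min(),xs.max(),ys.min(),ys.max())
```

```text
12.05 [ 510.67480407 -226.82782349  227.42455148] [-0.07365922  0.25674091 -0.73737339] 1.0009560673673594
top 251.43643522821534 100.67761123731792
c 251.47044613413883 99.3176972254185
230 275 75 121
```

View pics/c7.png

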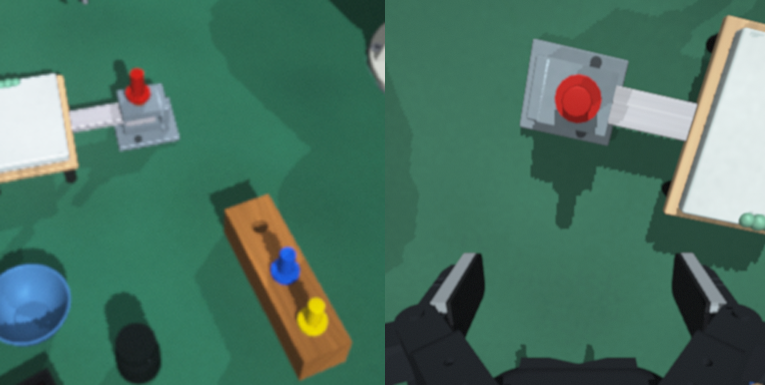

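The red pin stands upright in the fork with its flange on the rim (wrist rows 75–121, columns 230–275, a 40 mm disc at rim height). Blue and yellow are still in the rack and the arm is clear.

```bash
python3 -c "
from rig import r
print(r.sign_off())"
```

```text
the job is handed in; nothing more can be done
None
```

I took the red pin from the rack, held it upright over the funnel, pushed it through the fork and tongue, let go, and handed the job in at about 12 s. The sign-off gave no verdict.

- **Home:** at the end of the push, 27 N more moved the pin only 0.2 mm. By my estimate of the grip height, that stop is where the knob centre sits about 30 mm above the rim.
- **Upright and centred:** after release, the scene and wrist pictures show the pin upright with its flange on the rim. It sits within about 2 mm of where I measured the hole.
- **Blue and yellow pins:** both look undisturbed in the rack in the scene picture; I did not measure their positions again.
- **Robot:** the arm was clear, with the wrist force near zero. The highest wrist force I read was about 38 N, at the final press.
- **Disagreements:** the first network point for the red knob in the scene camera was wrong (it landed on the funnel), so I didn't use it. The first two-camera position for the red pin was also off, by up to 17 mm between cameras. I used the wrist camera for the pin. For the funnel, the three cameras agreed to about 2 mm.

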